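# Seat the lid and snap its four clips

## Robot

A 6-joint arm with a two-finger parallel gripper is mounted at the origin on a cart in front of the work surface, level with it; the furniture and walls round the work are solid. World frame = base frame: x ahead of the robot, y to its left, z up, the work surface at z = 0. Lengths are in mm, angles in rad, forces in N, time in s.
With the tool pointing down it reaches from about 300 to 875 mm from the base axis. Payload 6.4 kg.
Tool frame: the origin (TCP) lies at the very end of the fingers, on their centre line; the grasp point (between the pads) lies grip_depth behind it (grip_depth is the distance from the TCP to the grasp point, in mm); z points along the fingers, y is the line along which they close (so a half turn about z gives the same grasp; the last joint's range is limited). The gripper opens to 85 mm and grips with 20 to 120 N. Pads are 22 mm wide; open, the fingers measure 114 mm over their backs; the gripper's body (76 mm by 85 mm) begins 54 mm behind the grasp point. The pads swing forward as they close: fully open they stand 13 mm farther back than shut.
Start: joints at [0.935, 0.181, 1.607, -0, 1.354, -0.206], TCP at [239.587, 522.723, 231.288] pointing down, gripper open.
Joint ranges: [-2.99, 2.99], [-0.89, 2.07], [0.3, 2.58], [-1.14, 4.28], [0, 2.63], [-3.12, 3.12]. Speed limits (rad/s): [2.57, 2.57, 3.01, 3.14, 3.14, 3.14].

## Interface

Orientations are given as a unit quaternion [x, y, z, w].
In Python, from station import read_state, read_camera, close_job, recognise, pinpoint, grip_depth gives the robot as it stands.
- The arm moves only by the tool move_arm, never from a script. Its argument "moves" is a list of rows, each a list of 3 entries, a list of its own where there are three numbers: the turn, a rotation vector about the tool's x, y, z in degrees, then the shift along the tool's x, y, z in mm, then the opening, from 0 (shut) to 1 (fully open). A call has 1 to 5 rows; each row is the pose to reach, as a shift and turn from the pose commanded when the call began, along the tool's axes at that moment; what a row does not reach only later rows make up. A row lasts 1/8 s, in which the tool goes at most 62.5 mm and 10.7 degrees, less where a joint would pass 70% of its speed; a pose out of reach is approached as far as the arm can. A call with a gripper value outside its range is refused whole. The fingers move at their own pace and stop on an object; "newtons" is the grip in N (left out, the last holds). Time passes only in rows, so rows that repeat a pose let the fingers close. It gives the time, the measured TCP pose, the force, the opening and the grip force at its end, in the units of the state.
- read_state(): the state, without advancing time (a new reading comes with each control period).
- read_camera(name): name is "side" or "top" or "wrist"; returns a dict with "pixels" (384x512x3 uint8, red, green, blue), "range_z" (384x512 float32, mm along the optical axis (not along the pixel's ray), 0 where there is no reading), "K" (3x3 intrinsics, pixels), "position" and "attitude" of the camera in the world. Camera axes: x right, y down, z forward; pixel columns grow to the right and rows downward; lengths in mm; the calibration is good to about 2 mm. A picture is of the moment at which its call begins.
- close_job(): hands the job in; it is judged then, once.
Trained networks look in the newest picture that a camera, given by its name, has taken for a name from the list of things; names that differ only in an ending like _2 or _b are one class to them, and where a whole thing is asked for, a point or a joint stands for the part that bears it (a point fixed in the world has none). Each returns a list of dicts, best first, with "confidence" (0 to 1); they miss things now and then, are a little off and sometimes report something else, mostly with a low value. They report only what shows in the picture. A call takes as long as a camera call.
- recognise(camera, query): "rect" ([centre column, centre row, width, height] in pixels, round what is visible of it).
- pinpoint(camera, query): "pixel" ([column, row] in pixels: a listed point, or the origin of a listed thing).
The state is a dict: "time": time; "joints": joint angles; "qvel": joint speeds; "joint_torque": joint torques, N m; "eef_pos": TCP position; "tool_rot": TCP orientation; "force": force on the tool from outside, world axes, zero at the start; "wrist_torque": the same for the moment, N m; "grip_width": finger opening in mm; "finger_force": force on a finger pad.
Only numpy, scipy, OpenCV 4.12 (cv2) and the standard library are available. Lean on these libraries where they do the work, as an engineer would, in place of code of your own. Each camera call takes 0.05 s, during which the arm holds its last target. There are 200 camera calls.

## Task

Close up the instrument case that stands in the plywood cradle: first push the lid straight down at its centre boss until it is fully home, then press its four clips down until each one has snapped over the rim, in opposite-corner order: any clip first, next the one diagonally opposite, then the other two. Press gently and stop once a part is home: at no time press on the case or its cradle with more than 25 N. Leave the other things on the bench where they are.

Things in the scene. Friction and masses are not known exactly. Their poses are not given: they have to be found in the camera images.
- cradle: Plywood cradle fixed to the bench, 136 (x) x 176 (y) mm, walls 32 high. Origin: centre of its underside, on the bench; z up, -x its front (robot's side; yaw within 0.45). A grey case, 112 x 152 mm, stands fast in it on packing 0 to 18 mm thick that is NOT measured: add it to every height given here and find surfaces by feel. Heights are above this origin, x and y in this frame.
- lid (a joint): Height of the case's grey lid (114 x 156 mm plate) over its seat, m: 0 home; 0.003 to 0.006 at the start. Press boss: round, 32 mm wide, at x = y = 0, its top 64 mm up (+ packing) when home. A tight seal holds the lid where it is left; pushing down takes about 8 N until it stops hard.
- clip_front_left (a joint): Clip at the front left corner: arm 24 mm wide, 46 long, hinged on the lid at x = -18, y = +52, 59 mm up (+ packing), pointing to -x, with a springy hooked lip. Angle, rad: 0 home, 0.35 to 0.6 (end raised) at the start; stays where left. Pad middle when home: x = -55, top 63 mm up. Pressed down: free to 0.2, then 8 to 16 N, snaps over the rim, hard stop.
- clip_back_right (a joint): Clip at the back right corner: arm 24 mm wide, 46 long, hinged on the lid at x = +18, y = -52, 59 mm up (+ packing), pointing to +x, with a springy hooked lip. Angle, rad: 0 home, 0.35 to 0.6 (end raised) at the start; stays where left. Pad middle when home: x = +55, top 63 mm up. Pressed down: free to 0.2, then 8 to 16 N, snaps over the rim, hard stop.
- clip_front_right (a joint): Clip at the front right corner: arm 24 mm wide, 46 long, hinged on the lid at x = -18, y = -52, 59 mm up (+ packing), pointing to -x, with a springy hooked lip. Angle, rad: 0 home, 0.35 to 0.6 (end raised) at the start; stays where left. Pad middle when home: x = -55, top 63 mm up. Pressed down: free to 0.2, then 8 to 16 N, snaps over the rim, hard stop.
- clip_back_left (a joint): Clip at the back left corner: arm 24 mm wide, 46 long, hinged on the lid at x = +18, y = +52, 59 mm up (+ packing), pointing to +x, with a springy hooked lip. Angle, rad: 0 home, 0.35 to 0.6 (end raised) at the start; stays where left. Pad middle when home: x = +55, top 63 mm up. Pressed down: free to 0.2, then 8 to 16 N, snaps over the rim, hard stop.
- flux_tin: Bystander, not to be disturbed: flat round tin, 57 mm wide, 21 high, right of the cradle; origin at the centre of its underside.
- fuse_box: Bystander, not to be disturbed: small carton, 36 x 62 x 24 mm, left of the cradle; origin at the centre of its underside.
- battery: Bystander, not to be disturbed: nine-volt block battery standing on end, 49 mm high, left of the cradle; origin at the centre of its underside.
- marker: Bystander, not to be disturbed: marker pen lying in front of the cradle, 136 mm long, 15 high; origin at the centre of its underside.
- board: Bystander, not to be disturbed: small circuit board behind the cradle, 40 x 57 x 11 mm; origin at the centre of its underside.
- pliers: Bystander, not to be disturbed: small pliers lying behind the cradle, 119 mm long, 10 high; origin at the centre of its underside.
- calliper: Bystander, not to be disturbed: calliper lying on the cutting mat at the left, 205 mm long, 14 high; origin at the centre of its underside.

How it is judged:
By the outcome, as a careful person would: the job done as asked, in the order asked, and still so for the second after the job is handed in, with the robot touching nothing.
It also fails if it takes over 61 s, if anything falls off the work surface, if the arm or the gripper's body presses on something with over 40 N, if the wrist force passes 120 N, or if a joint passes its speed limit or range.

## Working session

There is one attempt and no reset: what is moved stays moved. The work goes in short steps, Python scripts to look and compute and a tool call to move; the robot and the scene stay as the last step left them, time stands still between calls to the robot, and variables do not carry over. Pictures are saved under pics/ and viewed, at most 10 in all, crops included, and the job is handed in when it is done.

Besides the shell and the picture viewer there is one more tool, called after ">>>" in YAML: its name, and indented under it one key for each argument. move_arm: Moves the arm, as the interface text tells. Its arguments: {"type":"object","properties":{"moves":{"type":"array"},"newtons":{"type":"number"}},"required":["moves"]}

```bash
mkdir -p pics; ls; cat > h.py <<'E'
import numpy as np, cv2
from scipy.spatial.transform import Rotation as R
from station import *
def cloud(c):
    K=np.array(c["K"]);z=c["range_z"];v,u=np.mgrid[:z.shape[0],:z.shape[1]]
    p=np.stack([(u-K[0,2])/K[0,0]*z,(v-K[1,2])/K[1,1]*z,z],-1)
    a=np.array(c["attitude"]); M=R.from_quat(a).as_matrix() if a.size==4 else a
    return p@M.T+np.array(c["position"])
E
python3 - <<'E'
from h import *
s=read_state();print(s,grip_depth)
c=read_camera("top");cv2.imwrite("pics/top.png",c["pixels"][:,:,::-1]);P=cloud(c);np.save("P.npy",P)
print(c["attitude"],c["position"])
for q in ["cradle","lid","clip_front_left","clip_back_right","clip_front_right","clip_back_left"]:
    for r in pinpoint("top",q)[:4]:
        u,v=np.round(r["pixel"]).astype(int);print(q,r,P[v,u].round(1))
    print(recognise("top",q)[:2])
c=read_camera("side");cv2.imwrite("pics/side.png",c["pixels"][:,:,::-1])
E
```

```text
pics
{'time': 0.0, 'joints': array([ 9.34707990e-01,  1.81538227e-01,  1.60801029e+00,  1.76749918e-05,
        1.35380001e+00, -2.06298433e-01]), 'qvel': array([ 0.00109197,  0.00030936,  0.0004039 , -0.00121887, -0.00030918,
        0.00065697]), 'joint_torque': array([-1.34960483e-03, -4.44868362e+01, -3.51344275e+01, -2.96818034e-04,
        8.95504112e-03,  5.60741580e-05]), 'eef_pos': array([239.23379513, 522.26168346, 230.38463402]), 'tool_rot': array([ 2.13246582e-01,  9.76998017e-01, -7.97676374e-04, -3.66817669e-04]), 'force': array([-0.50816371,  0.19801498,  0.26694876]), 'wrist_torque': array([ 0.02618518,  0.04353693, -0.00244608]), 'finger_force': 0.0, 'grip_width': 85.12211783568857} 18.700000000000003
[ 0.70700002 -0.70047046  0.07819745 -0.05811418] [401.32591822 215.32313216 915.19740201]
cradle {'pixel': [283.7, 223.5], 'confidence': 0.67} [496.6 130.9  67.4]
[{'rect': [284.8, 221.4, 85.9, 77.1], 'confidence': 0.9}]Traceback (most recent call last):
  File "<stdin>", line 6, in <module>
ValueError: it knows: battery, board, calliper, cradle, flux_tin, fuse_box, marker, pliers
```

View pics/top.png

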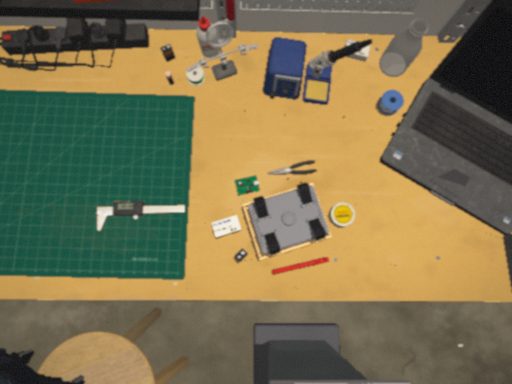

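The top view shows the cradle at about (287,220), with black clips at (260,207), (304,193), (271,243) and (318,229), and the boss at (288,219).

```bash
cat > fit.py <<'E'
from h import *
P=np.load("P.npy"); sub=P[170:275,225:345].reshape(-1,3)
m=sub[(sub[:,2]>24)&(sub[:,2]<110)&(np.hypot(sub[:,0]-497,sub[:,1]-131)<120)]
print(len(m),cv2.minAreaRect(m[:,:2].astype(np.float32)))
m2=m[m[:,2]>48]; print(len(m2),cv2.minAreaRect(m2[:,:2].astype(np.float32)))
for u,v in [(260,207),(304,193),(271,243),(318,229),(288,219),(280,225),(292,210)]: print(u,v,P[v-1:v+2,u-1:u+2].reshape(-1,3).mean(0).round(1))
E
python3 fit.py
python3 - <<'E'
from h import *
c=read_camera("side");cv2.imwrite("pics/side.png",c["pixels"][:,:,::-1]);np.save("S.npy",cloud(c)); print(pinpoint("side","cradle"))
c=read_camera("wrist");cv2.imwrite("pics/wrist.png",c["pixels"][:,:,::-1]);print(c["position"],c["attitude"],c["K"])
E
```

```text
4389 ((506.549072265625, 133.5714874267578), (136.38323974609375, 235.31480407714844), 18.008710861206055)
3832 ((502.88958740234375, 145.18637084960938), (132.21144104003906, 203.7694091796875), 17.99574089050293)
260 207 [531.3 185.2  86. ]
304 193 [564.5  87.3  82.1]
271 243 [453.2 161.2  87.3]
318 229 [484.   59.4  89.6]
288 219 [507.  122.6  74.2]
280 225 [494.5 139.7  65.6]
292 210 [528.4 112.6  66.3]
[{'pixel': [241.8, 249.5], 'confidence': 0.57}]
[179.49482146 549.90676181 373.12609281] [0.83438406 0.53518132 0.0709966  0.11110205] [[324.08537327   0.         256.43988311]
 [  0.         324.08537327 191.93952072]
 [  0.           0.           1.        ]]
```

View pics/side.png

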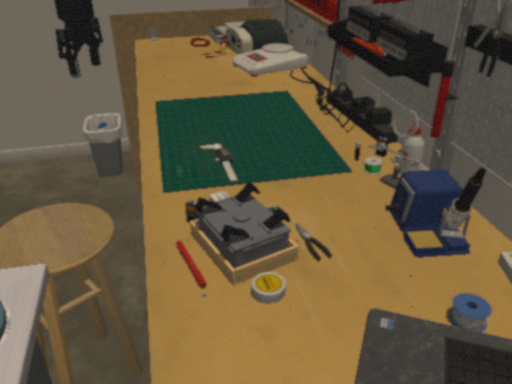

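The side view shows the lid in the cradle at about (240,235), with all four clips raised. I'll move the wrist camera above it.

>>> move_arm:
  moves:
    - [[0, 0, 47], [-434, -283, 0], 0]
    - [[0, 0, 47], [-434, -283, 0], 0]
    - [[0, 0, 47], [-434, -283, 0], 0]
    - [[0, 0, 47], [-434, -283, 0], 0]
    - [[0, 0, 47], [-434, -283, 0], 0]
  newtons: 40

```text
time: 0.92
eef_pos: [407.2, 256.8, 231.6]
tool_rot: [0.587, 0.81, 0.0, 0.0]
force: [1.3, 1.5, -0.3]
grip_width: 0.2
finger_force: 0.0
```

>>> move_arm:
  moves:
    - [[0, 0, 0], [-198, 51, 0], 0]
    - [[0, 0, 0], [-198, 51, 0], 0]
    - [[0, 0, 0], [-198, 51, 0], 0]
    - [[0, 0, 0], [-198, 51, 0], 0]
    - [[0, 0, 0], [-198, 51, 0], 0]

```text
time: 1.55
eef_pos: [517.3, 86.1, 231.0]
tool_rot: [0.586, 0.81, -0.0, -0.0]
force: [-0.4, 0.4, -0.9]
grip_width: 0.1
finger_force: 0.0
```

```bash
python3 - <<'E'
from h import *
c=read_camera("wrist");cv2.imwrite("pics/w2.png",c["pixels"][:,:,::-1]);P=cloud(c);np.save("W.npy",P)
print(c["position"],read_state()["eef_pos"])
for q in ["cradle"]:
    for r in pinpoint("wrist",q)[:2]:
        u,v=np.round(r["pixel"]).astype(int);print(r,P[v,u])
m=P.reshape(-1,3); m=m[np.hypot(m[:,0]-505,m[:,1]-125)<120]
for lo,hi in [(26,40),(62,68),(60,72),(68,72),(72,78),(78,110)]:
    k=m[(m[:,2]>lo)&(m[:,2]<hi)]; print(lo,hi,len(k),cv2.minAreaRect(k[:,:2].astype(np.float32)) if len(k)>3 else 0)
print(np.histogram(m[:,2],bins=np.arange(0,110,2)))
E
```

```text
[496.65214143 148.47401205 373.30681679] [516.6887115   87.20262996 230.98044782]
{'pixel': [260.7, 127.2], 'confidence': 0.63} [506.84048908 131.01682633  72.92851252]
26 40 1292 ((505.54840087890625, 137.58522033691406), (136.52420043945312, 206.23826599121094), 17.720367431640625)
62 68 14162 ((510.2587585449219, 122.66896057128906), (114.1639175415039, 155.7004852294922), 17.9100399017334)
60 72 15360 ((513.5667724609375, 123.83724975585938), (125.7226333618164, 155.53553771972656), 18.09527587890625)
68 72 1143 ((522.6146240234375, 126.54399108886719), (107.84701538085938, 145.4997100830078), 17.562320709228516)
72 78 2069 ((510.2740783691406, 122.71477508544922), (132.12571716308594, 135.30764770507812), 18.093957901000977)
78 110 4252 ((510.2827453613281, 122.40196228027344), (130.86549377441406, 128.23202514648438), 17.880441665649414)
(array([3240,  140,   74,  169,  341,  659,  334,   64,   44,   82,  109,
        305,  207,   15,  109,  879,  252,   12,   10,   15,   11,   23,
         93,   32,   16,    4,    0,    0,   55,  314,   55,  149, 8901,
       5112,  205,  938, 1054,  492,  523,  528,  535,  481,  349,  373,
        574,  511,  528,  332,   41,    0,    0,    0,    0,    0]), array([  0,   2,   4,   6,   8,  10,  12,  14,  16,  18,  20,  22,  24,
        26,  28,  30,  32,  34,  36,  38,  40,  42,  44,  46,  48,  50,
        52,  54,  56,  58,  60,  62,  64,  66,  68,  70,  72,  74,  76,
        78,  80,  82,  84,  86,  88,  90,  92,  94,  96,  98, 100, 102,
       104, 106, 108]))
```

View pics/w2.png

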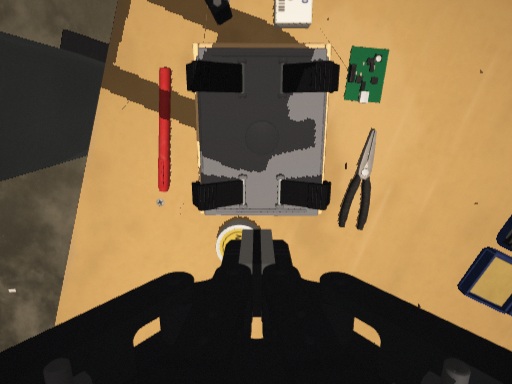

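The wrist view shows the boss at about (261,135) and the four raised clips at (216,76), (310,76), (217,194) and (305,193). The fit gives centre (510.3,122.6), yaw 18° and sizes 114x156, which match the given dimensions. Next I move above the boss.

>>> move_arm:
  moves:
    - [[0, 0, 0], [36, 5, 60], 0]
    - [[0, 0, 0], [36, 5, 120], 0]
    - [[0, 0, 0], [36, 5, 148], 0]
    - [[0, 0, 0], [36, 5, 148], 0]
    - [[0, 0, 0], [36, 5, 148], 0]

```text
time: 2.28
eef_pos: [511.4, 123.4, 85.0]
tool_rot: [0.585, 0.811, 0.001, 0.001]
force: [-0.4, 0.2, 0.5]
grip_width: -0.0
finger_force: 0.0
```

```bash
python3 - <<'E'
from h import *
P=np.load("W.npy").reshape(-1,3); d=P-[510.3,122.6,0]; t=np.radians(17.95);c,s=np.cos(t),np.sin(t)
x=c*d[:,0]+s*d[:,1]; y=-s*d[:,0]+c*d[:,1]; z=P[:,2]
print("boss",np.median(z[np.hypot(x,y)<12]))
k=(np.abs(x)<55)&(np.abs(y)<75)&(abs(z-71.5)<2.5)&(np.hypot(x,y)<25);print("boss xy",x[k].mean(),y[k].mean(),k.sum(),np.ptp(x[k]),np.ptp(y[k]))
for n,sx,sy in [("fl",-1,1),("br",1,-1),("fr",-1,-1),("bl",1,1)]:
    for a in range(20,72,5):
        k=(np.abs(x*sx-a)<2.5)&(np.abs(y-52*sy)<13)&(z>69)
        if k.sum(): print(n,a,k.sum(),np.percentile(z[k],[50,95]).round(1),y[k].min().round(1),y[k].max().round(1))
s=read_state();print(s["eef_pos"],s["tool_rot"],s["force"])
E
```

```text
boss 72.68628022251332
boss xy -0.0903574466987777 0.30569020205347364 876 30.608638980158968 30.287935988323973
fl 20 179 [72.2 73.8] 39.5 64.7
fl 25 174 [74.9 76.8] 40.1 63.4
fl 30 177 [78.  79.8] 40.0 63.7
fl 35 187 [80.8 82.9] 39.9 63.6
fl 40 206 [83.9 88. ] 39.8 63.8
fl 45 201 [89.3 91.1] 39.8 63.7
fl 50 203 [92. 94.] 40.2 63.7
fl 55 180 [93.6 95.1] 40.1 63.4
fl 60 108 [87.  92.1] 39.9 62.8
fl 65 72 [79.8 82.5] 40.8 62.7
br 20 217 [ 72.8 288.4] -64.9 -39.0
br 25 500 [286.7 292.7] -63.5 -39.1
br 30 869 [291. 304.] -63.9 -39.0
br 35 213 [ 79.1 305.9] -64.0 -39.0
br 40 142 [80.7 82.6] -63.8 -40.0
br 45 162 [85.1 86.9] -64.4 -39.7
br 50 154 [87.6 89.1] -63.8 -40.0
br 55 155 [89.8 91.1] -64.2 -40.0
br 60 90 [88.2 89.8] -63.8 -40.0
br 65 48 [76.2 79.8] -61.9 -41.0
fr 20 149 [71.9 74. ] -65.0 -39.1
fr 25 123 [75.1 76.5] -63.9 -40.1
fr 30 288 [ 79.9 288.3] -64.1 -39.0
fr 35 565 [286.7 293.7] -63.8 -39.0
fr 40 864 [291.2 304.7] -64.0 -39.0
fr 45 186 [ 89.1 306.1] -64.1 -39.0
fr 50 161 [91.6 93.8] -64.2 -39.8
fr 55 143 [93.3 95.2] -64.0 -40.0
fr 60 100 [85.8 91.8] -63.6 -39.8
fr 65 53 [79.9 82.5] -62.3 -41.2
bl 20 181 [72.3 74.3] 39.7 64.8
bl 25 176 [75.6 77.6] 40.3 63.7
bl 30 181 [78.9 80.9] 40.3 63.2
bl 35 194 [82. 84.] 40.2 63.9
bl 40 207 [85.9 89.5] 40.0 63.6
bl 45 210 [91.  93.3] 39.9 63.4
bl 50 218 [94.4 95.9] 39.8 63.7
bl 55 160 [95.  96.8] 39.8 63.6
bl 60 108 [86.7 90.4] 39.6 63.9
bl 65 58 [81.7 83.5] 41.2 62.4
[511.4213158  123.39286189  84.9546533 ] [5.84516814e-01 8.11380787e-01 7.25948404e-04 8.86335273e-04] [-0.35496357  0.15713929  0.47445409]
```

>>> move_arm:
  moves:
    - [[0, 0, 0], [-1, -1, 3], 0]
    - [[0, 0, 0], [-1, -1, 6], 0]
    - [[0, 0, 0], [-1, -1, 7], 0]
    - [[0, 0, 0], [-1, -1, 8], 0]
    - [[0, 0, 0], [-1, -1, 8], 0]

```text
time: 2.9
eef_pos: [510.0, 121.1, 75.2]
tool_rot: [0.585, 0.811, -0.0, -0.0]
force: [0.3, 0.4, 0.2]
grip_width: 0.1
finger_force: 0.0
```

>>> move_arm:
  moves:
    - [[0, 0, 0], [0, 0, 0.5], 0]
    - [[0, 0, 0], [0, 0, 1], 0]
    - [[0, 0, 0], [0, 0, 1.5], 0]
    - [[0, 0, 0], [0, 0, 2], 0]
    - [[0, 0, 0], [0, 0, 2], 0]

```text
time: 3.52
eef_pos: [510.1, 121.1, 73.7]
tool_rot: [0.585, 0.811, 0.0, 0.0]
force: [-2.8, 0.7, 4.3]
grip_width: 0.1
finger_force: 2.4
```

>>> move_arm:
  moves:
    - [[0, 0, 0], [0, 0, 0.3], 0]
    - [[0, 0, 0], [0, 0, 0.6], 0]
    - [[0, 0, 0], [0, 0, 0.8], 0]
    - [[0, 0, 0], [0, 0, 1], 0]
    - [[0, 0, 0], [0, 0, 1], 0]

```text
time: 4.15
eef_pos: [510.1, 121.2, 72.7]
tool_rot: [0.585, 0.811, 0.0, 0.0]
force: [-1.9, 0.8, 5.8]
grip_width: 0.1
finger_force: 2.7
```

>>> move_arm:
  moves:
    - [[0, 0, 0], [0, 0, 0.3], 0]
    - [[0, 0, 0], [0, 0, 0.6], 0]
    - [[0, 0, 0], [0, 0, 0.8], 0]
    - [[0, 0, 0], [0, 0, 1], 0]
    - [[0, 0, 0], [0, 0, 1], 0]

```text
time: 4.78
eef_pos: [510.1, 121.1, 71.7]
tool_rot: [0.585, 0.811, 0.0, 0.0]
force: [-2.6, 0.4, 5.5]
grip_width: -0.4
finger_force: 2.7
```

>>> move_arm:
  moves:
    - [[0, 0, 0], [0, 0, 0.3], 0]
    - [[0, 0, 0], [0, 0, 0.6], 0]
    - [[0, 0, 0], [0, 0, 0.6], 0]

```text
time: 5.15
eef_pos: [510.1, 121.1, 71.1]
tool_rot: [0.585, 0.811, 0.0, 0.0]
force: [-2.6, -0.2, 5.2]
grip_width: -0.6
finger_force: 2.7
```

>>> move_arm:
  moves:
    - [[0, 0, 0], [0, 0, 0.3], 0]
    - [[0, 0, 0], [0, 0, 0.5], 0]
    - [[0, 0, 0], [0, 0, 0.5], 0]

```text
time: 5.52
eef_pos: [510.1, 121.1, 70.7]
tool_rot: [0.585, 0.811, 0.0, 0.0]
force: [-3.2, 0.2, 7.7]
grip_width: 0.3
finger_force: 3.4
```

>>> move_arm:
  moves:
    - [[0, 0, 0], [0, 0, 0.2], 0]
    - [[0, 0, 0], [0, 0, 0.4], 0]
    - [[0, 0, 0], [0, 0, 0.4], 0]

```text
time: 5.9
eef_pos: [510.2, 121.2, 70.7]
tool_rot: [0.585, 0.811, 0.0, 0.0]
force: [-3.4, -0.0, 11.1]
grip_width: 0.0
finger_force: 4.9
```

>>> move_arm:
  moves:
    - [[0, 0, 0], [0, 0, 0.2], 0]
    - [[0, 0, 0], [0, 0, 0.4], 0]
    - [[0, 0, 0], [0, 0, 0.4], 0]

```text
time: 6.28
eef_pos: [510.2, 121.2, 70.6]
tool_rot: [0.585, 0.811, 0.0, 0.0]
force: [-5.3, -0.3, 13.2]
grip_width: -0.2
finger_force: 6.4
```

Lid is home: it stopped hard at z = 70.6, so the clips should be home with pad tops near z = 69.6. Front-left clip first.

>>> move_arm:
  moves:
    - [[0, 0, 0], [0, 0, -42], 0]
    - [[0, 0, 0], [53, -53.5, -42], 0]
    - [[0, 0, 0], [53, -53.5, -42], 0]
    - [[0, 0, 0], [53, -53.5, -36], 0]
    - [[0, 0, 0], [53, -53.5, -28], 0]

```text
time: 6.9
eef_pos: [443.8, 154.2, 97.1]
tool_rot: [0.585, 0.811, 0.0, 0.001]
force: [-0.1, 0.4, 0.1]
grip_width: -0.0
finger_force: 0.0
```

>>> move_arm:
  moves:
    - [[0, 0, 0], [0, 0, 4], 0]
    - [[0, 0, 0], [0, 0, 8], 0]
    - [[0, 0, 0], [0, 0, 12], 0]
    - [[0, 0, 0], [0, 0, 15], 0]
    - [[0, 0, 0], [0, 0, 16], 0]

```text
time: 7.52
eef_pos: [442.5, 154.5, 81.2]
tool_rot: [0.585, 0.811, -0.0, -0.0]
force: [-1.0, -1.0, 0.1]
grip_width: 0.1
finger_force: 0.4
```

>>> move_arm:
  moves:
    - [[0, 0, 0], [0, 0, 0.8], 0]
    - [[0, 0, 0], [0, 0, 1.6], 0]
    - [[0, 0, 0], [0, 0, 2.4], 0]
    - [[0, 0, 0], [0, 0, 3], 0]
    - [[0, 0, 0], [0, 0, 3], 0]

```text
time: 8.15
eef_pos: [442.5, 154.6, 78.8]
tool_rot: [0.585, 0.811, -0.0, -0.0]
force: [-3.7, -0.6, 6.1]
grip_width: -0.0
finger_force: 2.9
```

>>> move_arm:
  moves:
    - [[0, 0, 0], [0, 0, 0.4], 0]
    - [[0, 0, 0], [0, 0, 0.8], 0]
    - [[0, 0, 0], [0, 0, 1.2], 0]
    - [[0, 0, 0], [0, 0, 1.5], 0]
    - [[0, 0, 0], [0, 0, 1.5], 0]

```text
time: 8.78
eef_pos: [442.5, 154.6, 77.7]
tool_rot: [0.585, 0.811, -0.0, -0.0]
force: [-5.0, -1.4, 10.6]
grip_width: 0.2
finger_force: 4.5
```

>>> move_arm:
  moves:
    - [[0, 0, 0], [0, 0, 0.4], 0]
    - [[0, 0, 0], [0, 0, 0.8], 0]
    - [[0, 0, 0], [0, 0, 1], 0]
    - [[0, 0, 0], [0, 0, 1], 0]

```text
time: 9.28
eef_pos: [442.6, 154.5, 76.9]
tool_rot: [0.585, 0.811, -0.0, 0.0]
force: [-5.2, -0.7, 13.3]
grip_width: -0.1
finger_force: 5.5
```

>>> move_arm:
  moves:
    - [[0, 0, 0], [0, 0, 0.4], 0]
    - [[0, 0, 0], [0, 0, 0.8], 0]
    - [[0, 0, 0], [0, 0, 1], 0]
    - [[0, 0, 0], [0, 0, 1], 0]

```text
time: 9.78
eef_pos: [442.4, 154.5, 75.6]
tool_rot: [0.585, 0.811, -0.0, -0.0]
force: [-4.8, -1.7, 9.3]
grip_width: 0.0
finger_force: 4.4
```

>>> move_arm:
  moves:
    - [[0, 0, 0], [0, 0, 0.4], 0]
    - [[0, 0, 0], [0, 0, 0.8], 0]
    - [[0, 0, 0], [0, 0, 1], 0]
    - [[0, 0, 0], [0, 0, 1], 0]

```text
time: 10.28
eef_pos: [442.2, 154.5, 74.3]
tool_rot: [0.585, 0.811, -0.0, -0.0]
force: [-4.2, -1.6, 7.2]
grip_width: -0.0
finger_force: 3.6
```

>>> move_arm:
  moves:
    - [[0, 0, 0], [0, 0, 0.4], 0]
    - [[0, 0, 0], [0, 0, 0.8], 0]
    - [[0, 0, 0], [0, 0, 1], 0]
    - [[0, 0, 0], [0, 0, 1], 0]

```text
time: 10.78
eef_pos: [442.3, 154.5, 73.1]
tool_rot: [0.585, 0.811, -0.0, -0.0]
force: [-2.7, -0.6, 4.2]
grip_width: 0.0
finger_force: 2.2
```

>>> move_arm:
  moves:
    - [[0, 0, 0], [0, 0, 0.5], 0]
    - [[0, 0, 0], [0, 0, 1], 0]
    - [[0, 0, 0], [0, 0, 1.5], 0]
    - [[0, 0, 0], [0, 0, 1.5], 0]

```text
time: 11.28
eef_pos: [442.8, 154.6, 71.2]
tool_rot: [0.585, 0.811, 0.0, 0.0]
force: [0.9, 0.4, -0.4]
grip_width: -0.1
finger_force: 0.0
```

>>> move_arm:
  moves:
    - [[0, 0, 0], [0, 0, 0.4], 0]
    - [[0, 0, 0], [0, 0, 0.8], 0]
    - [[0, 0, 0], [0, 0, 1], 0]
    - [[0, 0, 0], [0, 0, 1], 0]

```text
time: 11.78
eef_pos: [442.5, 154.6, 70.3]
tool_rot: [0.585, 0.811, -0.0, -0.0]
force: [0.1, 0.9, 0.3]
grip_width: 0.4
finger_force: 0.0
```

>>> move_arm:
  moves:
    - [[0, 0, 0], [0, 0, 0.4], 0]
    - [[0, 0, 0], [0, 0, 0.8], 0]
    - [[0, 0, 0], [0, 0, 1], 0]
    - [[0, 0, 0], [0, 0, 1], 0]

```text
time: 12.28
eef_pos: [442.6, 154.6, 69.8]
tool_rot: [0.585, 0.811, -0.0, 0.0]
force: [-1.8, 0.2, 5.9]
grip_width: 0.1
finger_force: 2.8
```

>>> move_arm:
  moves:
    - [[0, 0, 0], [0, 0, 0.4], 0]
    - [[0, 0, 0], [0, 0, 0.7], 0]
    - [[0, 0, 0], [0, 0, 0.7], 0]

```text
time: 12.65
eef_pos: [442.6, 154.6, 69.6]
tool_rot: [0.585, 0.811, -0.0, 0.0]
force: [-3.2, -0.3, 11.2]
grip_width: -0.4
finger_force: 5.6
```

>>> move_arm:
  moves:
    - [[0, 0, 0], [0, 0, -42], 0]
    - [[0, 0, 0], [-52, 54, -42], 0]
    - [[0, 0, 0], [-104, 108, -42], 0]
    - [[0, 0, 0], [-104, 108, -42], 0]
    - [[0, 0, 0], [-104, 108, -38], 0]

```text
time: 13.28
eef_pos: [579.3, 88.8, 106.6]
tool_rot: [0.586, 0.81, 0.0, 0.001]
force: [-0.6, -0.3, 0.2]
grip_width: -0.1
finger_force: 0.0
```

>>> move_arm:
  moves:
    - [[0, 0, 0], [0, 0, 5], 0]
    - [[0, 0, 0], [0, 0, 10], 0]
    - [[0, 0, 0], [0, 0, 15], 0]
    - [[0, 0, 0], [0, 0, 20], 0]
    - [[0, 0, 0], [0, 0, 25], 0]

```text
time: 13.9
eef_pos: [578.2, 90.1, 81.8]
tool_rot: [0.585, 0.811, 0.0, 0.0]
force: [1.4, 0.4, 1.5]
grip_width: 0.0
finger_force: 0.5
```

>>> move_arm:
  moves:
    - [[0, 0, 0], [0, 0, 0.8], 0]
    - [[0, 0, 0], [0, 0, 1.6], 0]
    - [[0, 0, 0], [0, 0, 2.4], 0]
    - [[0, 0, 0], [0, 0, 3.2], 0]
    - [[0, 0, 0], [0, 0, 4], 0]

```text
time: 14.52
eef_pos: [578.3, 90.0, 78.5]
tool_rot: [0.585, 0.811, 0.0, 0.0]
force: [-1.8, 0.9, 6.6]
grip_width: -0.2
finger_force: 3.8
```

>>> move_arm:
  moves:
    - [[0, 0, 0], [0, 0, 0.4], 0]
    - [[0, 0, 0], [0, 0, 0.8], 0]
    - [[0, 0, 0], [0, 0, 1.2], 0]
    - [[0, 0, 0], [0, 0, 1.6], 0]
    - [[0, 0, 0], [0, 0, 2], 0]

```text
time: 15.15
eef_pos: [578.8, 90.1, 77.2]
tool_rot: [0.585, 0.811, 0.001, 0.001]
force: [-2.5, 1.3, 10.1]
grip_width: -0.5
finger_force: 5.5
```

>>> move_arm:
  moves:
    - [[0, 0, 0], [0, 0, 0.4], 0]
    - [[0, 0, 0], [0, 0, 0.8], 0]
    - [[0, 0, 0], [0, 0, 1.2], 0]
    - [[0, 0, 0], [0, 0, 1.6], 0]
    - [[0, 0, 0], [0, 0, 2], 0]

```text
time: 15.78
eef_pos: [579.2, 90.2, 75.3]
tool_rot: [0.585, 0.811, 0.001, 0.001]
force: [-0.6, 1.8, 9.2]
grip_width: 0.0
finger_force: 4.9
```

>>> move_arm:
  moves:
    - [[0, 0, 0], [0, 0, 0.6], 0]
    - [[0, 0, 0], [0, 0, 1.2], 0]
    - [[0, 0, 0], [0, 0, 1.8], 0]
    - [[0, 0, 0], [0, 0, 2.4], 0]
    - [[0, 0, 0], [0, 0, 3], 0]

```text
time: 16.4
eef_pos: [578.9, 90.0, 71.5]
tool_rot: [0.585, 0.811, 0.001, 0.001]
force: [0.6, 1.1, 2.3]
grip_width: -0.2
finger_force: 0.9
```

>>> move_arm:
  moves:
    - [[0, 0, 0], [0, 0, 0.4], 0]
    - [[0, 0, 0], [0, 0, 0.8], 0]
    - [[0, 0, 0], [0, 0, 1.2], 0]
    - [[0, 0, 0], [0, 0, 1.2], 0]

```text
time: 16.9
eef_pos: [577.5, 89.7, 69.8]
tool_rot: [0.585, 0.811, -0.0, -0.0]
force: [-2.4, 0.1, 7.3]
grip_width: -0.1
finger_force: 3.6
```

>>> move_arm:
  moves:
    - [[0, 0, 0], [0, 0, 0.3], 0]
    - [[0, 0, 0], [0, 0, 0.6], 0]
    - [[0, 0, 0], [0, 0, 0.6], 0]

```text
time: 17.27
eef_pos: [577.6, 89.7, 69.7]
tool_rot: [0.585, 0.811, -0.0, -0.0]
force: [-3.4, 0.1, 9.6]
grip_width: -0.2
finger_force: 5.2
```

>>> move_arm:
  moves:
    - [[0, 0, 0], [0, 0, -41], 0]
    - [[0, 0, 0], [0, -54, -41], 0]
    - [[0, 0, 0], [0, -108, -41], 0]
    - [[0, 0, 0], [0, -108, -41], 0]
    - [[0, 0, 0], [0, -108, -38], 0]

```text
time: 17.9
eef_pos: [475.8, 55.6, 107.1]
tool_rot: [0.585, 0.811, 0.0, 0.001]
force: [0.4, 0.0, 0.5]
grip_width: -0.0
finger_force: 0.0
```

>>> move_arm:
  moves:
    - [[0, 0, 0], [0, 0, 5], 0]
    - [[0, 0, 0], [0, 0, 10], 0]
    - [[0, 0, 0], [0, 0, 15], 0]
    - [[0, 0, 0], [0, 0, 20], 0]
    - [[0, 0, 0], [0, 0, 25], 0]

```text
time: 18.52
eef_pos: [475.2, 55.9, 81.5]
tool_rot: [0.585, 0.811, -0.0, -0.0]
force: [-1.0, -0.1, 0.8]
grip_width: 0.2
finger_force: 0.5
```

>>> move_arm:
  moves:
    - [[0, 0, 0], [0, 0, 0.8], 0]
    - [[0, 0, 0], [0, 0, 1.6], 0]
    - [[0, 0, 0], [0, 0, 2.4], 0]
    - [[0, 0, 0], [0, 0, 3.2], 0]
    - [[0, 0, 0], [0, 0, 4], 0]

```text
time: 19.15
eef_pos: [475.3, 55.7, 78.5]
tool_rot: [0.585, 0.811, -0.0, 0.0]
force: [-4.2, -0.9, 8.5]
grip_width: 0.3
finger_force: 4.1
```

>>> move_arm:
  moves:
    - [[0, 0, 0], [0, 0, 0.4], 0]
    - [[0, 0, 0], [0, 0, 0.8], 0]
    - [[0, 0, 0], [0, 0, 1.2], 0]
    - [[0, 0, 0], [0, 0, 1.6], 0]
    - [[0, 0, 0], [0, 0, 2], 0]

```text
time: 19.77
eef_pos: [475.3, 55.7, 76.8]
tool_rot: [0.585, 0.811, -0.0, 0.0]
force: [-4.5, -1.3, 8.7]
grip_width: 0.0
finger_force: 3.7
```

>>> move_arm:
  moves:
    - [[0, 0, 0], [0, 0, 0.4], 0]
    - [[0, 0, 0], [0, 0, 0.8], 0]
    - [[0, 0, 0], [0, 0, 1.2], 0]
    - [[0, 0, 0], [0, 0, 1.6], 0]
    - [[0, 0, 0], [0, 0, 2], 0]

```text
time: 20.4
eef_pos: [475.2, 55.6, 74.6]
tool_rot: [0.585, 0.811, -0.0, -0.0]
force: [-4.4, -1.9, 8.5]
grip_width: 0.3
finger_force: 3.8
```

>>> move_arm:
  moves:
    - [[0, 0, 0], [0, 0, 0.6], 0]
    - [[0, 0, 0], [0, 0, 1.2], 0]
    - [[0, 0, 0], [0, 0, 1.8], 0]
    - [[0, 0, 0], [0, 0, 2.4], 0]
    - [[0, 0, 0], [0, 0, 3], 0]

```text
time: 21.02
eef_pos: [475.5, 55.9, 70.8]
tool_rot: [0.585, 0.811, 0.0, 0.0]
force: [0.9, -1.0, 0.0]
grip_width: 0.6
finger_force: 0.0
```

>>> move_arm:
  moves:
    - [[0, 0, 0], [0, 0, 0.4], 0]
    - [[0, 0, 0], [0, 0, 0.8], 0]
    - [[0, 0, 0], [0, 0, 1.2], 0]
    - [[0, 0, 0], [0, 0, 1.2], 0]

```text
time: 21.52
eef_pos: [475.4, 55.9, 69.9]
tool_rot: [0.585, 0.811, 0.0, 0.0]
force: [-1.3, 0.6, 4.0]
grip_width: 0.1
finger_force: 1.8
```

Now confirm this one against its stop and go on to the last, back-left (diagonal of front-right).

>>> move_arm:
  moves:
    - [[0, 0, 0], [0, 0, 0.3], 0]
    - [[0, 0, 0], [0, 0, 0.7], 0]
    - [[0, 0, 0], [0, 0, 0.7], 0]

```text
time: 21.9
eef_pos: [475.5, 55.9, 69.7]
tool_rot: [0.585, 0.811, 0.0, 0.0]
force: [-3.5, 0.2, 9.9]
grip_width: 0.1
finger_force: 4.7
```

>>> move_arm:
  moves:
    - [[0, 0, 0], [0, 0, -41], 0]
    - [[0, 0, 0], [52, 54, -41], 0]
    - [[0, 0, 0], [104, 108, -41], 0]
    - [[0, 0, 0], [104, 108, -41], 0]
    - [[0, 0, 0], [104, 108, -38], 0]

```text
time: 22.52
eef_pos: [545.5, 190.1, 106.7]
tool_rot: [0.584, 0.812, 0.0, 0.0]
force: [0.1, 0.6, 0.3]
grip_width: 0.0
finger_force: 0.0
```

>>> move_arm:
  moves:
    - [[0, 0, 0], [0, 0, 5], 0]
    - [[0, 0, 0], [0, 0, 10], 0]
    - [[0, 0, 0], [0, 0, 15], 0]
    - [[0, 0, 0], [0, 0, 20], 0]
    - [[0, 0, 0], [0, 0, 25], 0]

```text
time: 23.15
eef_pos: [545.3, 188.4, 81.9]
tool_rot: [0.585, 0.811, 0.0, 0.0]
force: [1.4, 0.0, 2.2]
grip_width: 0.2
finger_force: 0.5
```

>>> move_arm:
  moves:
    - [[0, 0, 0], [0, 0, 0.8], 0]
    - [[0, 0, 0], [0, 0, 1.6], 0]
    - [[0, 0, 0], [0, 0, 2.4], 0]
    - [[0, 0, 0], [0, 0, 3.2], 0]
    - [[0, 0, 0], [0, 0, 4], 0]

```text
time: 23.78
eef_pos: [545.2, 188.7, 78.5]
tool_rot: [0.585, 0.811, 0.0, 0.0]
force: [-1.2, -1.1, 5.5]
grip_width: 0.0
finger_force: 3.2
```

>>> move_arm:
  moves:
    - [[0, 0, 0], [0, 0, 0.4], 0]
    - [[0, 0, 0], [0, 0, 0.8], 0]
    - [[0, 0, 0], [0, 0, 1.2], 0]
    - [[0, 0, 0], [0, 0, 1.6], 0]
    - [[0, 0, 0], [0, 0, 2], 0]

```text
time: 24.4
eef_pos: [545.7, 188.8, 77.2]
tool_rot: [0.585, 0.811, 0.001, 0.001]
force: [-2.5, -1.0, 8.5]
grip_width: -0.1
finger_force: 4.7
```

>>> move_arm:
  moves:
    - [[0, 0, 0], [0, 0, 0.4], 0]
    - [[0, 0, 0], [0, 0, 0.8], 0]
    - [[0, 0, 0], [0, 0, 1.2], 0]
    - [[0, 0, 0], [0, 0, 1.6], 0]
    - [[0, 0, 0], [0, 0, 2], 0]

```text
time: 25.02
eef_pos: [546.1, 188.9, 75.4]
tool_rot: [0.585, 0.811, 0.001, 0.001]
force: [-2.3, -0.5, 10.0]
grip_width: 0.2
finger_force: 5.0
```

>>> move_arm:
  moves:
    - [[0, 0, 0], [0, 0, 0.6], 0]
    - [[0, 0, 0], [0, 0, 1.2], 0]
    - [[0, 0, 0], [0, 0, 1.8], 0]
    - [[0, 0, 0], [0, 0, 2.4], 0]
    - [[0, 0, 0], [0, 0, 3], 0]

```text
time: 25.65
eef_pos: [546.4, 189.0, 72.0]
tool_rot: [0.585, 0.811, 0.001, 0.001]
force: [2.8, 1.4, 3.5]
grip_width: -0.1
finger_force: 1.7
```

>>> move_arm:
  moves:
    - [[0, 0, 0], [0, 0, 0.4], 0]
    - [[0, 0, 0], [0, 0, 0.8], 0]
    - [[0, 0, 0], [0, 0, 1.2], 0]
    - [[0, 0, 0], [0, 0, 1.2], 0]

```text
time: 26.15
eef_pos: [544.6, 188.6, 69.8]
tool_rot: [0.585, 0.811, -0.0, -0.0]
force: [-2.2, -0.5, 6.8]
grip_width: -0.3
finger_force: 2.7
```

Confirm, then retreat to a viewing pose (TCP back to about (517,86,231)).

>>> move_arm:
  moves:
    - [[0, 0, 0], [0, 0, 0.3], 0]
    - [[0, 0, 0], [0, 0, 0.6], 0]
    - [[0, 0, 0], [0, 0, 0.6], 0]

```text
time: 26.52
eef_pos: [544.7, 188.6, 69.7]
tool_rot: [0.585, 0.811, -0.0, -0.0]
force: [-2.8, -0.2, 8.7]
grip_width: 0.1
finger_force: 4.4
```

>>> move_arm:
  moves:
    - [[0, 0, 0], [0, 0, -50], 0]
    - [[0, 0, 0], [-30, -20, -100], 0]
    - [[0, 0, 0], [-88, -59, -130], 0]
    - [[0, 0, 0], [-88, -59, -160], 0]
    - [[0, 0, 0], [-88, -59, -160], 0]

```text
time: 27.15
eef_pos: [518.0, 85.3, 231.8]
tool_rot: [0.586, 0.81, 0.001, 0.002]
force: [0.2, -0.5, 0.4]
grip_width: -0.1
finger_force: 0.0
```

```bash
python3 - <<'E'
from h import *
c=read_camera("wrist");cv2.imwrite("pics/w3.png",c["pixels"][:,:,::-1]);P=cloud(c).reshape(-1,3)
d=P-[510.3,122.6,0]; t=np.radians(17.95);C,s=np.cos(t),np.sin(t)
x=C*d[:,0]+s*d[:,1]; y=-s*d[:,0]+C*d[:,1]; z=P[:,2]
print("boss",np.median(z[np.hypot(x,y)<12]))
for n,sx,sy in [("fl",-1,1),("br",1,-1),("fr",-1,-1),("bl",1,1)]:
    print(n,[np.median(z[(np.abs(x*sx-a)<2.5)&(np.abs(y-52*sy)<10)&(z<150)]).round(1) for a in (25,35,45,55,60)])
s=read_state();print(s["time"],s["eef_pos"],s["force"])
E
```

```text
boss 69.68034120474408
fl [np.float64(67.6), np.float64(67.5), np.float64(67.7), np.float64(69.5), np.float64(69.5)]
br [np.float64(67.7), np.float64(67.6), np.float64(67.7), np.float64(69.8), np.float64(69.6)]
fr [np.float64(67.6), np.float64(67.5), np.float64(67.6), np.float64(69.4), np.float64(69.4)]
bl [np.float64(67.7), np.float64(67.5), np.float64(67.7), np.float64(69.6), np.float64(69.6)]
27.2 [517.08526186  85.98559329 229.94857044] [-0.72185267 -0.55315222  0.29759034]
```

View pics/w3.png

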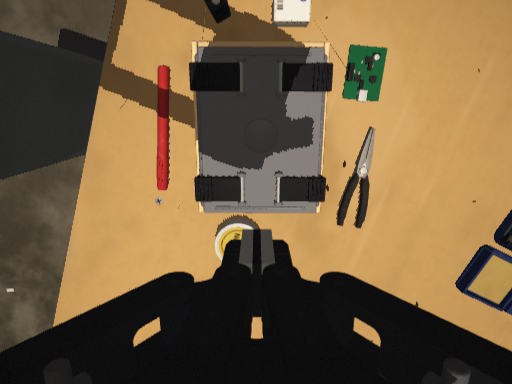

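The picture shows all four clips flat at (216,76), (306,76), (219,189) and (302,189), with the bystanders where they were.

```bash
python3 -c "
from station import *
print(close_job())"
```

```text
the job is handed in; nothing more can be done
None
```

The case is closed and handed in at about 27 s: the lid went fully home first, then the clips in the order front-left, back-right, front-right, back-left, with the highest vertical force reading about 13 N and the bystanders seen in the last picture unmoved.

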